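Spring-back check of a flat mirror mount

ROBOT

A 7-joint arm with a two-finger parallel gripper is mounted at the origin on the work surface. World frame = base frame: x ahead of the robot, y to its left, z up, the work surface at z = 0. Lengths are in m, angles in rad, forces in N, time in s.
With the tool pointing down it reaches from about 0.4 to 0.85 m from the base axis. Payload 10.4 kg.
Tool frame: the origin (TCP) lies on the centre line of the jaws, within the pads' length; the fingertips stand r.tip_extent ahead of it and the grasp point (between the pads) lies 3 mm ahead of it (r.tip_extent is the distance from the TCP to the fingertips, in m); z points along the fingers, y is the direction in which the jaws open and shut (so a half turn about z gives the same grasp; the last joint's range is limited). The gripper opens to 87 mm and grips with 3 to 60 N. Pads are 19 mm wide; open, the fingers measure 117 mm over their backs; the gripper's body (75 mm by 190 mm) begins 51 mm behind the grasp point.
Start: joints at [1.174, 0.332, -0.065, 1.46, 0.022, 1.35, -0.088], TCP at [0.228, -0.582, 0.245] pointing down, gripper open.
Joint ranges: [-2.6, 2.6], [-0.5, 2.12], [-1.47, 1.34], [0.16, 2.42], [-1.27, 4.41], [0.06, 2.06], [-2.6, 2.6]. Speed limits (rad/s): [2.22, 2.22, 2.79, 2.79, 3.14, 3.14, 3.14].

INTERFACE

Orientations are given as a unit quaternion [x, y, z, w].
In Python, from bench import r gives the robot as it stands. The module is installed in compiled form; this text tells all that it offers.
- The arm moves only by the shell command python3 -m jog 'ROWS' [FORCE]. ROWS is JSON, a list of rows, each a list of 5 numbers: the shift along the tool's x, y, z in cm, then the turn about the tool's z in rad, then the closure, from 0 (fully open) to 1 (shut). A call has exactly 10 rows; each row shifts and turns the pose as measured when the row begins, along the tool's axes as they then stand; what a row does not reach is not made up. A row lasts 1/10 s, in which the tool goes at most 50 mm and 8.59 degrees, less where a joint would pass 70% of its speed; a pose out of reach is approached as far as the arm can. A call with a gripper value outside its range is refused whole. The fingers move at their own pace and stop on an object; FORCE is the grip in N (left out, the last holds). Time passes only in rows, so rows that do not move let the fingers close, or fill a call up. It gives the time, the measured TCP pose, the force and the opening at its end, in the units of the state.
- r.read_state(): the state, without advancing time (a new reading comes with each control period).
- r.camera(name): name is "side" or "top" or "wrist"; returns a dict with "pixels" (480x640x3 uint8, red, green, blue), "fx", "fy", "cx", "cy" (pixels), "camera_from_world" (4x4, takes a point from world to camera coordinates). Camera axes: x right, y up, looking along -z (the intrinsics and any distortion apply to the point x, -y, -z); pixel columns grow to the right and rows downward; lengths in m; the calibration is good to about 2 mm. A picture is of the moment at which its call begins. There is no depth.
- r.close_job(): hands the job in, once; it reports no verdict.
The state is a dict: "time": time; "joint_positions": joint angles; "joint_vel": joint speeds; "joint_torque": joint torques, N m; "ee_pos": TCP position; "eef_rot": TCP orientation; "ft_force": force on the tool from outside, world axes, zero at the start; "torque": the same for the moment, N m; "width": finger opening in m.
Only numpy, scipy, OpenCV 4.12 (cv2) and the standard library are available. Lean on these libraries where they do the work, as an engineer would, in place of code of your own. Each camera call takes 0.05 s, during which the arm holds its last target. There are 200 camera calls.

TASK

Check the spring return of the mirror mount that lies flat on the bench: with a fingertip press its free corner (the one with the black pointer, which has no thumbscrew) down until the pointer in the slotted scale is level with the tip of the brass index, and keep it there for a second. Then ease the corner back up slowly, never letting it snap back, and come away with the pointer at rest at its top mark. Do not push past the index, keep off the mirror, the thumbscrews and the index, lift nothing, and leave the mount and the things around it where they stand.

Things in the scene. Friction and masses are not known exactly. Their poses are not given: they have to be found in the camera images.
- mount: Kinematic mirror mount, loose on rubber feet, about 2.3 kg. Dark steel base 140 mm square under an aluminium plate 120 mm square, 9 mm thick, top face 55 mm above the bench. Origin at bench height under the plate's centre; +x points along the diagonal to the free corner (plate corner 85 mm out), thumbscrew corners lie at +y and -y, the pivot-ball corner (flat cap 3 mm high) at -x; z up.
- free_corner (a point): Where to press: on the plate's top face, 66 mm from its centre towards the free corner, 55 mm above the bench at rest; moves with the plate. Bare metal reaches 19 mm outwards and to either side, 33 mm inwards. A coil spring sits beneath: it starts to give at about 3 N and needs about 1 N more per 2 mm (about 8 N at 10 mm). The point shifts outwards by up to 3 mm as it goes down.
- tilt (a joint): Tilt of the plate about the line through its two thumbscrew tips (the mount's y axis, 34 mm above the bench), rad: 0 at rest on its seats, growing as the free corner goes down, hard stop at 0.2. Its return is damped: let go suddenly, it snaps back at 1.5 to 3.5 rad/s; eased up at 30 mm/s it turns at about 0.5 rad/s.
- pointer_tip (a point): Tip of the black pointer, a bar 4 mm wide and 3 mm thick that sticks out from the free corner through the slot of the scale, 143 mm from the plate's centre: it drops 2.2 times as far as the free_corner point. 50.5 mm above the bench at rest, about 22 mm at the hard stop.
- index_tip (a point): Tip of the brass index: a clip 8 mm high with a small cone pointing at the slot, on the -y upright of the scale. The level the pointer must be brought down to, 11 to 20 mm below the pointer's rest level, set differently each time.
- mirror_center (a point): Centre of the round mirror's glass face on the plate, 59.5 mm above the bench; with its black ring it is 66 mm across and stands 4.5 mm proud of the plate. Not to be touched.
- mirror: The mirror with its black ring (66 mm across); origin at the centre of its underside, on the plate's top face. Not to be touched.
- screw_a: Knurled steel thumbscrew at the mount's +y corner, 20 mm across, 20 mm high above the plate's top face; origin at the centre of its foot. Not to be touched.
- screw_b: The same thumbscrew at the mount's -y corner. Not to be touched.
- lens_post: Bystander: a lens in an aluminium ring on a post with a round foot, 48 mm across and 92 mm high, loose; origin at the centre of its underside.
- driver: Bystander: a screwdriver 150 mm long lying on the bench, loose, along its x axis.
- vial: Bystander: a small capped jar, 28 mm across, 55 mm high, loose; origin at the centre of its underside.
- index: The same brass index as a whole, held on the scale by friction; not to be touched. Origin on the mount's axis (over the plate's centre), at the height of the index tip.
- scale_top (a point): Middle of the top edge of the upright scale, 80 mm above the bench; the white slotted scale is 50 mm wide across the mount's y, 5 mm thick, standing 126 to 131 mm from the plate's centre along +x. It is fixed to the base and is the tallest thing on the mount.

How it is judged:
On the way, in this order (a step that is already met when the one before it is completed fails the run):
1. the fingers keep the free corner pressed so that the pointer is level with the index tip (within 3.5 mm) for 0.7 s (z of pointer_tip in the frame of index_tip between -0.0035 and 0.0035 m and contact force between the fingers and mount above 1 N), for 0.7 s.
2. the plate is back on its seats (value of joint tilt below 0.015 rad and contact force between the fingers and mount below 0.3 N), for 0.2 s.
At the end, for the whole second after the job is handed in: The plate is back on its seats (tilt under 0.015 rad), the mount stands flat and still within 12 mm of where it was (index tip within 20 mm), and the lens post, jar and screwdriver are within 15 mm of where they were (value of joint tilt below 0.015 rad and distance of mount from where it was at the start of the episode below 0.012 m and distance of index_tip from where it was at the start of the episode below 0.02 m and angle between mount's own z axis and vertical below 0.02 rad and linear speed of mount below 0.01 m/s and distance of each of lens_post, vial, driver from where it was at the start of the episode below 0.015 m); the robot touches nothing.
It fails at once if the pointer is pushed more than 7 mm past the index (z of pointer_tip in the frame of index_tip below -0.007 m).
It fails at once if the plate snaps back (faster than 1.3 rad/s) (velocity of joint tilt below -1.3 rad/s).
It fails at once if the mirror, a thumbscrew or the index is touched (contact force between anything else and mirror above 0.5 N or contact force between anything else and screw_a above 0.5 N or contact force between anything else and screw_b above 0.5 N or contact force between anything else and index above 0.5 N).
It fails at once if the mount is slid, turned, lifted or tipped (distance of mount from where it was at the start of the episode above 0.015 m or distance of index_tip from where it was at the start of the episode above 0.025 m or height (world z) of mount above 0.006 m or angle between mount's own z axis and vertical above 0.05 rad).
It fails at once if a bystander is lifted, knocked over or shifted (distance of any of lens_post, vial, driver from where it was at the start of the episode above 0.02 m).
It also fails if it takes over 38 s, if anything falls off the work surface, if the arm or the gripper's body presses on something with over 40 N, if the wrist force passes 120 N, or if a joint passes its speed limit or range.

## Working session

There is one attempt and no reset: what is moved stays moved. The work goes in short steps, Python scripts to look and compute and a shell command to move; the robot and the scene stay as the last step left them, time stands still between calls to the robot, and variables do not carry over. Pictures are saved under pics/ and viewed, about 8 in all and at most 12, crops included, and the job is handed in when it is done.

```bash
mkdir -p pics
cat > h.py <<'E'
from bench import r
import numpy as np, cv2
def snap(n,f):
    c=r.camera(n); cv2.imwrite('pics/'+f+'.png',c['pixels'][:,:,::-1]); 
    np.savez('pics/'+f+'.npz',T=c['camera_from_world'],k=[c['fx'],c['fy'],c['cx'],c['cy']],extra=str({k:v for k,v in c.items() if k not in('pixels','camera_from_world')}))
    return c
def load(f): d=np.load('pics/'+f+'.npz'); return d['T'],d['k']
def ray(f,u,v):
    T,k=load(f); d=np.array([(u-k[2])/k[0],-(v-k[3])/k[1],-1.]); R=T[:3,:3]
    o=-R.T@T[:3,3]; d=R.T@d; return o,d/np.linalg.norm(d)
def onz(f,u,v,z): o,d=ray(f,u,v); return o+d*(z-o[2])/d[2]
def tri(*a):
    A=np.zeros((3,3));b=np.zeros(3); L=[ray(*x) for x in a]
    for o,d in L: P=np.eye(3)-np.outer(d,d);A+=P;b+=P@o
    p=np.linalg.solve(A,b); return p,[float(np.linalg.norm((np.eye(3)-np.outer(d,d))@(p-o))) for o,d in L]
def proj(f,p):
    T,k=load(f); q=T[:3,:3]@p+T[:3,3]; return k[2]+k[0]*q[0]/-q[2], k[3]-k[1]*q[1]/-q[2]
E
python3 - <<'E'
from h import *
for n in('side','top','wrist'):
    c=snap(n,n+'0'); print(n,{k:v for k,v in c.items() if k not in('pixels','camera_from_world')}, ray(n+'0',320,240))
s=r.read_state();print(s,r.tip_extent)
E
```

```text
side {'fx': 546.9410131800498, 'fy': 546.9410131800498, 'cx': 318.57560273538144, 'cy': 237.20994123542042} (array([ 0.15068885, -0.48044854,  0.56382713]), array([ 0.47238794,  0.65626087, -0.58836324]))
top {'fx': 588.5524045053885, 'fy': 588.5524045053885, 'cx': 311.44100846800166, 'cy': 237.17083471254114} (array([0.38465744, 0.05938385, 1.07424547]), array([ 0.14652158, -0.05081526, -0.98790143]))
wrist {'fx': 392.4581979569186, 'fy': 392.4581979569186, 'cx': 316.4813944705193, 'cy': 240.21727936127036} (array([ 0.28960447, -0.55779345,  0.38484787]), array([-0.22191588, -0.09614685, -0.97031393]))
{'time': 0.15, 'joint_positions': array([ 1.17435644,  0.33272199, -0.06470073,  1.46073227,  0.02157234,
        1.34991289, -0.08851468]), 'joint_vel': array([-0.00178685, -0.00176943,  0.00079568, -0.0032808 ,  0.00053787,
       -0.00024088, -0.00109407]), 'joint_torque': array([ 8.57532050e-04, -6.23634124e+01,  2.46229459e-02, -3.90139711e+01,
       -6.13074051e-02,  3.72663781e-02,  8.96025381e-05]), 'ee_pos': array([ 0.22815661, -0.58157872,  0.24394733]), 'eef_rot': array([ 9.82581453e-01,  1.85831637e-01, -1.09960167e-04, -5.29085714e-04]), 'ft_force': array([-0.14472457, -0.16673413, -0.36724208]), 'torque': array([-0.02414485, -0.00062245, -0.03847709]), 'width': 0.08724397727803432} 0.022
```

View pics/top0.png

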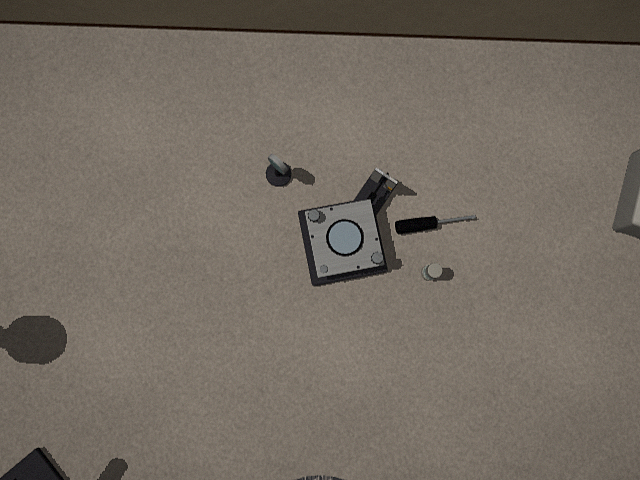

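View pics/side0.png

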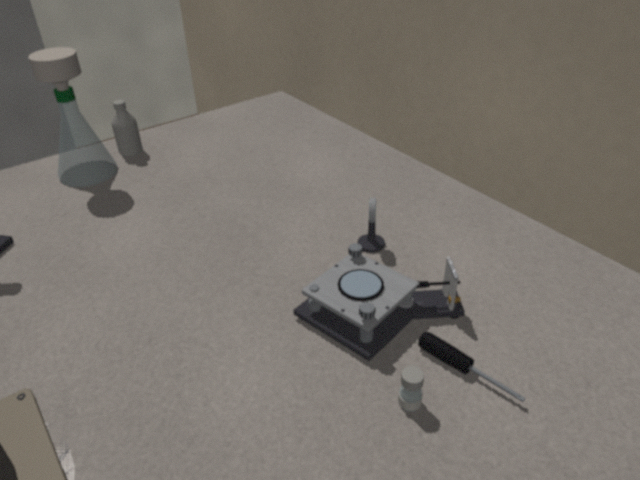

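The top view shows the mirror at (345,237), the thumbscrews at (315,215) and (377,258), the free corner near (372,201) and the scale near (385,178). In the side view the brass index is near (458,298). I'll compute positions and zoom in.

Run:
```python
from h import *
def mirror(f,box):
    im=cv2.imread(f'pics/{f}.png'); x0,y0,x1,y1=box
    g=cv2.cvtColor(im[y0:y1,x0:x1],cv2.COLOR_BGR2HSV)
    return im
m=onz('top0',345,237.5,.0595); print('mir',m, tri(('top0',345,237.5),('side0',361,284.5)))
for n,p in dict(sa=(315,214.5),sb=(377,257)).items(): print(n,onz('top0',*p,.075))
print('corner',onz('top0',372,201,.055),'ball',onz('top0',324,269,.058))
print('lens',onz('top0',278,177,0),onz('top0',278,163,.092),'vial',onz('top0',433,271,.055))
a=cv2.imread('pics/top0.png')[150:300,260:480]; b=cv2.imread('pics/side0.png')[230:360,290:480]
o=np.zeros((600,800,3),np.uint8)
A=cv2.resize(a[:100,30:190],None,fx=5,fy=5,interpolation=2)[:300,:800]; o[:300]=A
B=cv2.resize(b[15:90,90:190],None,fx=4,fy=4,interpolation=2); o[300:600,:400]=B
cv2.imwrite('pics/crop0.png',o)
```

```text
mir [ 0.54047436 -0.03653409  0.0595    ] (array([ 0.54037117, -0.03646116,  0.05632086]), [0.0006882921173246203, 0.00068829211732455])
sa [0.57725261 0.01719853 0.075     ]
sb [ 0.50535504 -0.09038597  0.075     ]
corner [ 0.60775909 -0.08467045  0.055     ] ball [ 4.84668132e-01 -4.73741793e-04  5.80000000e-02]
lens [0.66161735 0.08435873 0.        ] [0.66261224 0.08279434 0.092     ] vial [ 0.48498347 -0.19192731  0.055     ]
```

View pics/crop0.png

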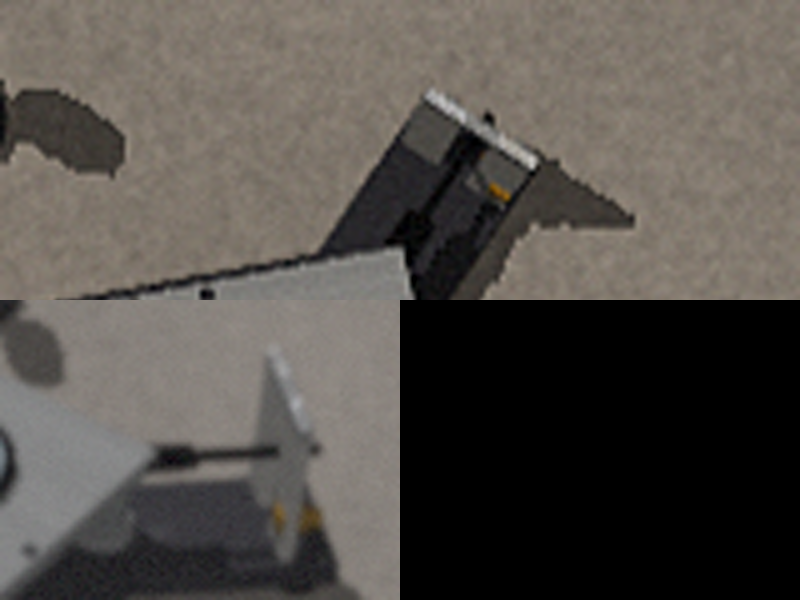

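```bash
python3 -m jog '[[0,0,0,-0.15,0.5],[0,0,0,-0.15,1],[0,0,0,-0.15,1],[0,0,0,-0.15,1],[4,0.1,0,0,1],[5,0.1,0,0,1],[5,0.1,0,0,1],[5,0.1,0,0,1],[5,0.1,0,0,1],[0,0,0,0,1]]' 20
python3 - <<'E'
from h import *
from scipy.spatial.transform import Rotation as R
s=r.read_state(); M=R.from_quat(s['eef_rot']).as_matrix(); print(M.round(3)); P=np.array([.595,-.0734,.24]); print(100*M.T@(P-s['ee_pos']),np.degrees(np.arctan2(M[1,1],M[0,1])))
E
```

```text
time: 1.15
ee_pos: [0.3657, -0.379, 0.2402]
eef_rot: [0.881, 0.472, -0.001, -0.003]
ft_force: [0.6, -0.5, -0.2]
width: 0.0148
[[ 0.554  0.833 -0.004]
 [ 0.833 -0.554  0.005]
 [ 0.002 -0.007 -1.   ]]
[38.14555102  2.16392093  0.08220291] -33.63323306662183
```

```bash
python3 -m jog '[[4,0.2,0,0,1],[5,0.3,0,0,1],[5,0.3,0,0,1],[5,0.3,0,0,1],[5,0.3,0,0,1],[5,0.3,0,0,1],[5,0.3,0,0,1],[3,0.2,0,0,1],[0,0,0,0,1],[0,0,0,0,1]]'
python3 - <<'E'
from h import *
from scipy.spatial.transform import Rotation as R
s=r.read_state(); M=R.from_quat(s['eef_rot']).as_matrix(); P=np.array([.595,-.0734,.24]); print(s['ee_pos'],s['ft_force'],s['width'],100*M.T@(P-s['ee_pos']),np.degrees(np.arctan2(M[1,1],M[0,1])))
snap('wrist','wrist1')
E
```

```text
time: 2.15
ee_pos: [0.5916, -0.0774, 0.2382]
eef_rot: [0.882, 0.472, -0.001, -0.005]
ft_force: [0.4, -0.9, 0.1]
width: 0.0004
[ 0.59157595 -0.0774196   0.23819082] [ 0.37293184 -0.85304819  0.09523673] 0.0003634163295723943 [ 0.52471347  0.06000632 -0.18060981] -33.71522369874075
```

View pics/wrist1.png

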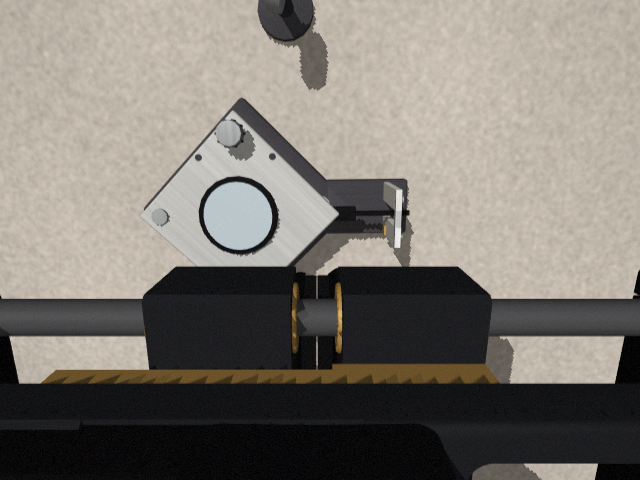

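The wrist view shows the mirror at (238,214), the corner at (339,214), the pointer tip near (408,212) and the brass of the index near (386,229). Next I'll segment the brass in all three views and triangulate it.

Run:
```python
from h import *
boxes=dict(wrist1=(370,200,420,260),top0=(370,170,405,205),side0=(435,280,475,315))
for f,(x0,y0,x1,y1) in boxes.items():
    im=cv2.imread(f'pics/{f}.png'); h=cv2.cvtColor(im,cv2.COLOR_BGR2HSV)[y0:y1,x0:x1]
    m=((h[...,0]>10)&(h[...,0]<35)&(h[...,1]>120)&(h[...,2]>50)).astype(np.uint8)
    n,l,st,c=cv2.connectedComponentsWithStats(m)
    print(f,[(s[:2]+[x0,y0],s[2:],cc+[x0,y0]) for s,cc in zip(st[1:],c[1:])])
print('mir',onz('wrist1',238,214,.0595),tri(('top0',345,237.5),('side0',361,284.5),('wrist1',238,214)))
print('corner',onz('wrist1',339,214,.055),tri(('top0',372,201),('wrist1',339,214)),'tip',onz('wrist1',408,212,.0505))
c=np.array([.5404,-.0365,0]);a=np.radians(-34);X=np.array([np.cos(a),np.sin(a),0])
Y=np.array([-X[1],X[0],0]);
for z in(.03,.035,.04,.0505): print(z,[np.round(proj(f,c+X*.1285+Y*-.004+[0,0,z]),1) for f in boxes],[np.round(proj(f,c+X*.143+[0,0,z]),1) for f in boxes])
o=np.zeros((600,800,3),np.uint8)
for i,(f,(x0,y0,x1,y1)) in enumerate(boxes.items()):
    t=cv2.imread(f'pics/{f}.png')[y0:y1,x0:x1]; s=400/(x1-x0); s=min(s,300/(y1-y0)); t=cv2.resize(t,None,fx=s,fy=s,interpolation=0)
    yy,xx=300*(i//2),400*(i%2); o[yy:yy+t.shape[0],xx:xx+t.shape[1]]=t; print(f,s)
cv2.imwrite('pics/crop1.png',o)
```

```text
wrist1 [(array([393, 217]), array([1, 2, 2], dtype=int32), array([393. , 217.5])), (array([383, 225]), array([ 3, 11, 30], dtype=int32), array([384.06666667, 229.53333333])), (array([401, 229]), array([1, 3, 3], dtype=int32), array([401., 230.]))]
top0 [(array([388, 187]), array([4, 3, 9], dtype=int32), array([389.44444444, 188.11111111]))]
side0 [(array([449, 297]), array([2, 4, 5], dtype=int32), array([449.2, 298.4])), (array([456, 298]), array([ 4,  4, 13], dtype=int32), array([457.15384615, 299.46153846]))]
mir [ 0.54117632 -0.03369329  0.0595    ] (array([ 0.54049285, -0.03539841,  0.05580058]), [0.0015682484593989084, 0.0003452080900183421, 0.0016247886168139535])
corner [ 0.6104506  -0.08078146  0.055     ] (array([ 0.60998292, -0.08454077,  0.0435858 ]), [0.001739291858966904, 0.0017392918589668697]) tip [ 0.65971613 -0.11248631  0.0505    ]
0.03 [array([388.2, 216.5]), array([384.8, 184.5]), array([450.3, 295.9])] [array([404.6, 212.2]), array([387.3, 176.9]), array([459.6, 293.5])]
0.035 [array([389.2, 217.5]), array([385.2, 183.8]), array([450.7, 293.3])] [array([405.7, 213.2]), array([387.8, 176.2]), array([460. , 290.9])]
0.04 [array([390.1, 218.6]), array([385.6, 183.1]), array([451.1, 290.6])] [array([407. , 214.2]), array([388.2, 175.6]), array([460.4, 288.3])]
0.0505 [array([392.3, 220.9]), array([386.6, 181.7]), array([452. , 285.1])] [array([409.6, 216.3]), array([389.2, 174.1]), array([461.4, 282.7])]
wrist1 5.0
top0 8.571428571428571
side0 8.571428571428571
```

View pics/crop1.png

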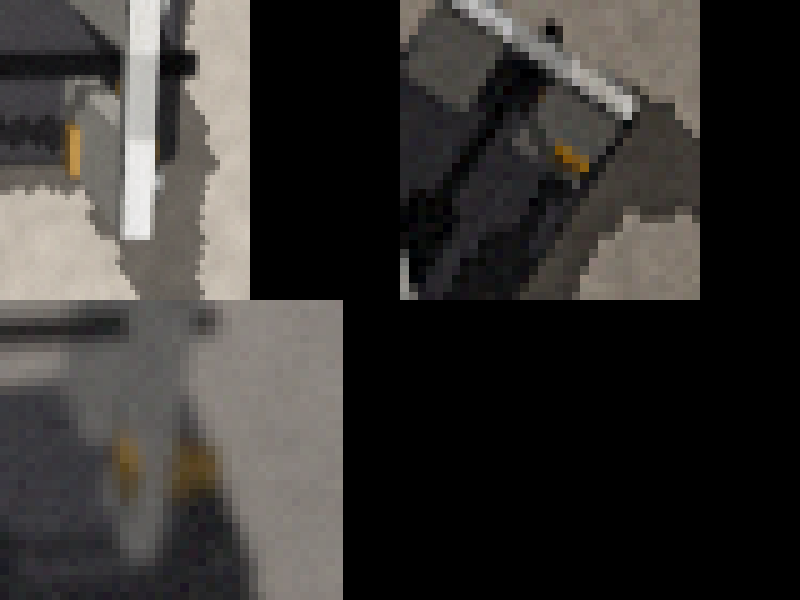

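Run:
```python
from h import *
c=np.array([.5405,-.0360,0]);a=np.radians(-34);X=np.array([np.cos(a),np.sin(a),0]);Y=np.array([-X[1],X[0],0])
def mf(p): d=np.array(p)-c; return np.round(1000*np.array([d@X,d@Y,d[2]]),1)
print('tri wrist+side L',mf(tri(('wrist1',384,229.8),('side0',449.5,298.7))[0]),tri(('wrist1',384,229.8),('side0',449.5,298.7))[1])
t=tri(('top0',389.5,188.1),('side0',449.5,298.7));print('top+side',mf(t[0]),t[1])
t=tri(('top0',389.5,188.1),('wrist1',384,229.8));print('top+wrist',mf(t[0]),t[1])
t=tri(('wrist1',384,229.8),('top0',389.5,188.1),('side0',449.5,298.7));print('all',mf(t[0]),t[1])
t=tri(('wrist1',408.5,212.5),('side0',459.5,282.3),('top0',388.2,174));print('tip',mf(t[0]),t[1])
for z in(.03,.034,.038):print(z,[np.round(proj(f,c+X*x+Y*-.015+[0,0,z]),1) for x in(.124,.133) for f in('wrist1','side0','top0')])
for y in(-.025,.025): print([np.round(proj(f,c+X*.1285+Y*y+[0,0,.08]),1) for f in('wrist1','side0','top0')])
```

```text
tri wrist+side L [124.5 -15.7  34.9] [0.00016597836022075037, 0.000165978360220692]
top+side [125.5 -15.3  34.8] [0.001087555969300543, 0.0010875559693005095]
top+wrist [124.4 -15.   40.2] [0.000722452765086325, 0.0007224527650863238]
all [125.1 -15.5  35.2] [0.0005349378397876168, 0.0013621020376296854, 0.0008493608225008573]
tip [142.1   2.   49.3] [0.0007056987312653666, 0.0007764094189351956, 0.0009930107379805234]
0.03 [array([382.5, 227.9]), array([448.8, 301. ]), array([388.1, 189.8]), array([392.4, 227.9]), array([455. , 300.7]), array([390.8, 185.8])]
0.034 [array([383.2, 228.8]), array([449.1, 298.9]), array([388.5, 189.2]), array([393.2, 228.9]), array([455.4, 298.6]), array([391.2, 185.3])]
0.038 [array([383.9, 229.8]), array([449.4, 296.8]), array([388.8, 188.7]), array([394. , 229.8]), array([455.7, 296.5]), array([391.6, 184.8])]
[array([397.4, 253.6]), array([458.1, 278.4]), array([399.1, 184.3])]
[array([400.9, 190.3]), array([449.3, 255.9]), array([375.4, 168.2])]
```

```bash
cat > side.py <<'E'
from h import *
c0=np.array([.5405,-.0360,0]);a=np.radians(-34);X=np.array([np.cos(a),np.sin(a),0]);Y=np.array([-X[1],X[0],0])
def zfit(f,v,x,y):
    zs=np.linspace(0,.08,161); return np.interp(-v,[-proj(f,c0+X*x+Y*y+[0,0,z])[1] for z in zs],zs)*1000
def brass(f):
    im=cv2.imread(f'pics/{f}.png').astype(float); w=im[...,2]-im[...,0]; out=[]
    for (x0,x1),x in(((447,452),.124),((454,461),.133)):
        s=w[290:310,x0:x1]; s=np.clip(s-25,0,None); v=(s.sum(1)*np.arange(290,310)).sum()/s.sum()
        print('brass',x,round(v,2),'z',zfit(f,v,x,-.015), 'rows',s.sum(1).round())
E
python3 - <<'E'
from side import *
brass('side0')
im=cv2.imread('pics/side0.png').mean(2); print(im[276:292,455:463].round())
for v in(281.5,282,282.5,283): print(v,zfit('side0',v,.138,0))
E
```

```text
brass 0.124 298.18 z 35.34029852675702 rows [ 0.  0.  0.  0.  0.  0. 26. 69. 84. 64. 36. 12.  0.  0.  0.  0.  0.  0.
  0.  0.]
brass 0.133 299.21 z 32.781878308376236 rows [  0.   0.   0.   0.   0.   0.   0.  31.  90. 110.  95.  58.   8.   0.
   0.   0.   0.   0.   0.   0.]
[[131. 134. 125. 126. 132. 133. 134. 129.]
 [117. 119. 115. 118. 129. 133. 133. 134.]
 [ 94.  97.  99. 114. 130. 132. 133. 133.]
 [ 85.  84.  96. 107. 123. 129. 132. 136.]
 [ 87.  84.  90.  97. 106. 124. 133. 135.]
 [ 92.  90.  82.  71.  81. 105. 130. 136.]
 [ 96.  90.  73.  56.  70. 102. 121. 134.]
 [ 97.  92.  84.  74.  88. 113. 124. 133.]
 [101.  96. 102. 106. 111. 121. 130. 132.]
 [ 93. 101. 116. 123. 127. 129. 130. 130.]
 [ 93. 103. 118. 132. 132. 131. 128. 133.]
 [ 96. 108. 121. 128. 130. 131. 132. 133.]
 [ 96. 107. 121. 134. 132. 130. 131. 129.]
 [ 99. 109. 127. 131. 132. 129. 130. 131.]
 [ 94. 101. 121. 128. 131. 130. 132. 131.]
 [ 91.  89. 108. 128. 132. 132. 129. 131.]]
281.5 52.734714406641196
282 51.801780563336976
282.5 50.8675470972714
283 49.93201086364094
```

```bash
python3 -m jog '[[0.2,0,2,0,1],[0.2,0,2.5,0,1],[0.1,0,2.5,0,1],[0.1,0,2.5,0,1],[0,0,2,0,1],[0,0,1.5,0,1],[0,0,1,0,1],[0,0,0.5,0,1],[0,0,0,0,1],[0,0,0,0,1]]'
python3 - <<'E'
from side import *
from scipy.spatial.transform import Rotation as R
s=r.read_state(); M=R.from_quat(s['eef_rot']).as_matrix(); P=c0+X*.067+[0,0,.082]; print(s['ee_pos'],s['ft_force'],100*M.T@(P-s['ee_pos']))
snap('wrist','wrist2');snap('side','side2');brass('side2')
a=cv2.imread('pics/wrist2.png'); b=cv2.imread('pics/side2.png')[225:375,290:490]
cv2.imwrite('pics/crop2.png',np.vstack([a[:300],cv2.resize(b,(400,300),interpolation=2)[:, :].repeat(1,1) if 0 else np.hstack([cv2.resize(b,(400,300),interpolation=2),np.zeros((300,240,3),np.uint8)])]))
E
```

```text
time: 3.2
ee_pos: [0.5912, -0.0864, 0.0904]
eef_rot: [0.886, 0.464, -0.002, -0.001]
ft_force: [0.4, -0.1, 0.3]
width: 0.0001
[ 0.5911911  -0.08641082  0.09041479] [ 0.44971873 -0.07824186  0.33754832] [ 1.34261813 -0.336307    0.83887892]
brass 0.124 298.16 z 35.37139177631617 rows [  0.   0.   0.   0.   0.   5.  43.  92. 114.  81.  48.  23.   3.   0.
   0.   0.   0.   0.   0.   0.]
brass 0.133 299.24 z 32.73482553538824 rows [  0.   0.   0.   0.   0.   0.   0.  54. 134. 162. 143.  94.  18.   0.
   0.   0.   0.   0.   0.   0.]
```

View pics/crop2.png

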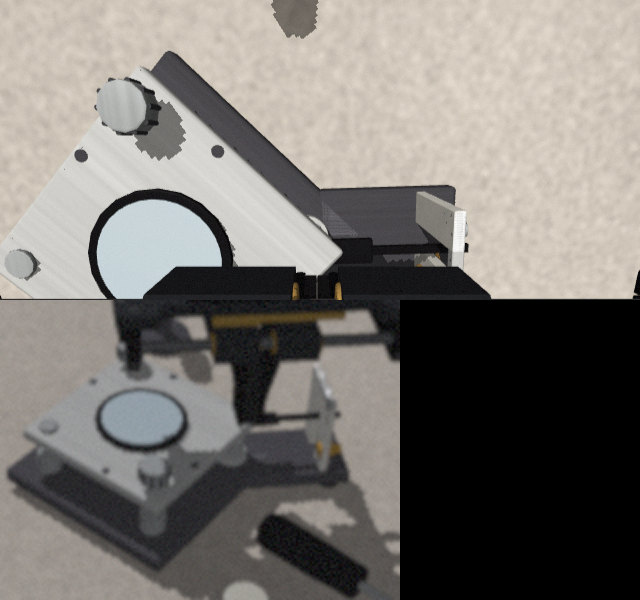

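The wrist view shows the mirror clear of the hand, with the corner at (341,252). In the side view the closed fingertip hovers over the corner and the pointer and index are not blocked. The descent drifted sideways by 1.3 cm, so I'll correct that before touching.

```bash
python3 -m jog '[[0.3,-0.1,0,0,1],[0.4,-0.1,0,0,1],[0.4,-0.1,0,0,1],[0.3,0,0,0,1],[0,0,0.2,0,1],[0,0,0.2,0,1],[0,0,0,0,1],[0,0,0,0,1],[0,0,0,0,1],[0,0,0,0,1]]'
python3 - <<'E'
from side import *
from scipy.spatial.transform import Rotation as R
s=r.read_state(); M=R.from_quat(s['eef_rot']).as_matrix(); P=c0+X*.067+[0,0,.077]; print(s['ee_pos'],s['ft_force'],100*M.T@(P-s['ee_pos']))
print(onz('wrist2',341,252,.055), c0+X*.085,onz('wrist2',468,247,.0505),c0+X*.143)
E
```

```text
time: 4.3
ee_pos: [0.5982, -0.0713, 0.0876]
eef_rot: [0.886, 0.464, -0.001, 0.0]
ft_force: [1.0, -0.1, -0.6]
width: 0.0005
[ 0.59822409 -0.07125487  0.08761256] [ 0.99509251 -0.10365257 -0.64691965] [-0.30432029 -0.05270753  1.06170802]
[ 0.60987363 -0.07996948  0.055     ] [ 0.61096819 -0.0835314   0.        ] [ 0.66050838 -0.11361407  0.0505    ] [ 0.65905237 -0.11596459  0.        ]
```

```bash
python3 -m jog '[[-0.1,0,0.2,0,1],[-0.1,0,0.3,0,1],[0,0,0.3,0,1],[0,0,0.1,0,1],[0,0,0,0,1],[0,0,0,0,1],[0,0,0,0,1],[0,0,0,0,1],[0,0,0,0,1],[0,0,0,0,1]]'
python3 - <<'E'
from side import *
from scipy.spatial.transform import Rotation as R
s=r.read_state(); M=R.from_quat(s['eef_rot']).as_matrix(); P=c0+X*.067+[0,0,.077]; print(s['ee_pos'],s['ft_force'],100*M.T@(P-s['ee_pos']))
E
```

```text
time: 5.3
ee_pos: [0.597, -0.0733, 0.0779]
eef_rot: [0.886, 0.464, -0.001, 0.0]
ft_force: [-0.5, -0.0, -0.2]
width: 0.0007
[ 0.59696939 -0.0732571   0.07790002] [-0.47273718 -0.03131632 -0.19010435] [-0.06962206 -0.06403858  0.09013182]
```

```bash
python3 -m jog '[[0,0,0.1,0,1],[0,0,0.1,0,1],[0,0,0.1,0,1],[0,0,0.1,0,1],[0,0,0.1,0,1],[0,0,0.05,0,1],[0,0,0,0,1],[0,0,0,0,1],[0,0,0,0,1],[0,0,0,0,1]]'
cat > pt.py <<'E'
from side import *
import sys
f=sys.argv[1]; s=r.read_state(); print(s['time'],s['ee_pos'],s['ft_force'])
snap('side',f); brass(f)
im=cv2.imread(f'pics/{f}.png').mean(2); print(im[279:300,455:464].round().astype(int))
E
python3 pt.py side3
```

```text
time: 6.3
ee_pos: [0.598, -0.0738, 0.0739]
eef_rot: [0.886, 0.464, 0.0, 0.001]
ft_force: [-1.4, -0.8, 4.8]
width: 0.0004
6.3 [ 0.59797157 -0.07383736  0.07388296] [-1.43722411 -0.77841943  4.84203906]
brass 0.124 299.06 z 33.65770644572972 rows [ 0.  0.  0.  0.  0.  0.  1. 10. 18. 22. 24. 11.  0.  0.  0.  0.  0.  0.
  0.  0.]
brass 0.133 299.23 z 32.74766758238817 rows [  0.   0.   0.   0.   0.   0.   0.  63. 137. 154. 142.  92.  26.   0.
   0.   0.   0.   0.   0.   0.]
[[ 90  96 112 134 151 153 155 154 156]
 [ 98 106 122 141 150 155 153 157 157]
 [102 110 126 146 151 156 158 152 155]
 [110 115 126 143 149 152 151 153 151]
 [108 115 125 139 147 150 151 153 154]
 [107 109 116 116 130 142 150 152 154]
 [107 103  88  81 101 125 148 156 152]
 [107  96  70  52  80 121 142 152 150]
 [107 102  86  77  93 128 144 153 153]
 [111 114 114 113 124 139 147 153 153]
 [113 118 137 142 148 147 148 150 153]
 [111 118 137 152 149 150 149 153 153]
 [101 105 128 148 153 154 150 151 151]
 [102  94 116 140 154 151 152 150 152]
 [ 96  83 107 136 149 152 153 154 151]
 [ 93  74  94 124 144 150 148 151 152]
 [ 90  76  77 109 133 146 148 154 148]
 [ 84  71  72  89 121 137 149 151 150]
 [ 86  68  67  73  98 123 136 149 148]
 [ 82  73  71  69  86 114 133 150 150]
 [ 84  72  70  70  84 110 140 149 150]]
```

```bash
python3 -m jog '[[0,0,0.08,0,1],[0,0,0.08,0,1],[0,0,0.08,0,1],[0,0,0.08,0,1],[0,0,0.06,0,1],[0,0,0.04,0,1],[0,0,0,0,1],[0,0,0,0,1],[0,0,0,0,1],[0,0,0,0,1]]'; python3 pt.py side4 | grep -v brass
python3 - <<'E'
from side import *
snap('wrist','wrist4'); a=cv2.imread('pics/wrist4.png')[200:300,380:500]; b=cv2.imread('pics/side4.png')[270:310,425:475]
cv2.imwrite('pics/crop4.png',np.hstack([cv2.resize(a,(400,333),interpolation=2),cv2.resize(b,(400,333),interpolation=2)]))
E
```

```text
time: 7.35
ee_pos: [0.5986, -0.0742, 0.0711]
eef_rot: [0.886, 0.464, 0.0, 0.002]
ft_force: [-2.6, 0.0, 7.2]
width: 0.0001
7.35 [ 0.59856263 -0.07419567  0.07109417] [-2.59514335  0.03990284  7.15162351]
  0.  0.]
   0.   0.   0.   0.   0.   0.]
[[ 97 104 117 135 149 152 156 154 154]
 [105 110 123 141 153 156 155 153 157]
 [106 111 126 142 155 155 152 153 156]
 [104 115 126 139 151 154 155 152 153]
 [106 116 131 149 148 153 152 154 156]
 [112 118 130 147 150 150 147 153 155]
 [113 120 136 145 148 149 151 151 155]
 [112 118 133 142 147 149 152 150 153]
 [108 111 116 123 138 146 150 152 148]
 [104  92  82  88 111 137 151 151 155]
 [ 99  77  50  58  95 136 146 151 153]
 [ 97  73  57  68 101 134 147 153 154]
 [ 98  83  82 104 127 140 154 151 149]
 [ 96  85 102 128 141 147 153 154 149]
 [ 95  86 100 136 147 151 150 151 152]
 [ 95  79  92 123 143 146 148 150 150]
 [ 93  74  79 109 134 145 149 153 150]
 [ 84  71  69  90 118 138 148 150 150]
 [ 83  67  71  78  95 119 141 148 147]
 [ 82  72  69  73  86 115 139 145 148]
 [ 82  72  66  73  79 106 136 152 147]]
```

View pics/crop4.png

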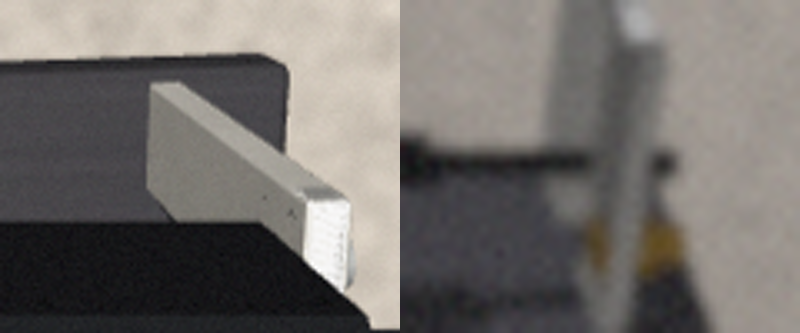

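The pointer is at side-view row 289.4, down from 282.0, so it has dropped about 13.8 mm. That agrees with 5.9 mm of TCP travel. My index estimates put the required drop at 14.3–18 mm, so I'll aim for about 16.3, roughly 1 mm further, and hold.

```bash
python3 -m jog '[[0,0,0.06,0,1],[0,0,0.05,0,1],[0,0,0.03,0,1],[0,0,0,0,1],[0,0,0,0,1],[0,0,0,0,1],[0,0,0,0,1],[0,0,0,0,1],[0,0,0,0,1],[0,0,0,0,1]]'; python3 pt.py side5 | sed -n '1p;/\[\[/,$p' |head -18
python3 - <<'E'
from side import *
# local comparison using side5, column-wise darkest pointer row right of scale
for f in('side0','side3','side4','side5'):
    im=cv2.imread(f'pics/{f}.png').mean(2)[278:294,457:460]; w=np.clip(120-im,0,None)**2; print(f,(w.sum(1)*np.arange(278,294)).sum()/w.sum())
E
```

```text
time: 8.45
ee_pos: [0.5985, -0.0741, 0.0713]
eef_rot: [0.886, 0.464, 0.0, 0.002]
ft_force: [-1.3, -0.3, 6.5]
width: 0.0007
8.45 [ 0.59853054 -0.07413699  0.07125019] [-1.27239512 -0.2644741   6.54161082]
[[ 97 101 113 132 153 155 153 156 155]
 [100 108 118 139 151 155 155 156 155]
 [108 112 126 143 149 154 156 155 151]
 [108 113 128 141 150 154 153 153 150]
 [107 113 130 140 151 150 152 153 155]
 [111 115 134 142 152 149 150 151 155]
 [111 119 133 151 149 152 148 153 155]
 [109 118 136 143 147 148 155 153 154]
 [108 107 116 126 134 144 151 150 154]
 [103  90  79  83 109 136 147 152 152]
 [103  80  52  56  90 130 149 150 154]
 [100  76  61  75 101 136 147 149 148]
 [101  85  91 112 124 142 151 150 152]
 [ 99  89 108 131 146 148 154 152 153]
 [ 94  85 104 133 148 150 155 152 150]
 [ 91  81  91 123 140 149 152 152 153]
 [ 88  74  81 107 133 146 153 147 148]
side0 282.2942047367354
side3 286.00784933729864
side4 289.45287298781346
side5 289.2045100360693
```

```bash
python3 -m jog '[[0,0,0.08,0,1],[0,0,0.08,0,1],[0,0,0.06,0,1],[0,0,0.02,0,1],[0,0,0.02,0,1],[0,0,0.02,0,1],[0,0,0.02,0,1],[0,0,0.02,0,1],[0,0,0.02,0,1],[0,0,0.02,0,1]]'; python3 pt.py side6 | sed -n '1p'
python3 - <<'E'
from side import *
for f in('side6',):
    im=cv2.imread(f'pics/{f}.png').mean(2)[278:294,457:460]; w=np.clip(120-im,0,None)**2; print(f,(w.sum(1)*np.arange(278,294)).sum()/w.sum())
E
```

```text
time: 9.5
ee_pos: [0.5988, -0.0743, 0.0697]
eef_rot: [0.886, 0.464, 0.0, 0.003]
ft_force: [-2.4, -0.9, 7.4]
width: 0.0005
9.5 [ 0.59881603 -0.07430934  0.06970308] [-2.39431893 -0.94573977  7.37817258]
side6 291.2029402140887
```

Holds at about 13.8 mm and 17.0 mm drop between them cover every possible index level. I'll hold here another second.

```bash
python3 -m jog '[[0,0,0,0,1],[0,0,0.02,0,1],[0,0,0,0,1],[0,0,0.02,0,1],[0,0,0,0,1],[0,0,0.02,0,1],[0,0,0,0,1],[0,0,0.02,0,1],[0,0,0,0,1],[0,0,0.02,0,1]]'; python3 pt.py side7 | sed -n '1p'
python3 - <<'E'
from side import *
for f in('side7',):
    im=cv2.imread(f'pics/{f}.png').mean(2)[278:296,457:460]; w=np.clip(120-im,0,None)**2; print(f,(w.sum(1)*np.arange(278,296)).sum()/w.sum())
    b=cv2.imread('pics/side7.png')[250:320,420:490]; cv2.imwrite('pics/crop7.png',cv2.resize(b,(560,560),interpolation=2))
E
```

```text
time: 10.55
ee_pos: [0.5987, -0.0742, 0.0705]
eef_rot: [0.886, 0.464, -0.0, 0.003]
ft_force: [-2.6, -0.1, 7.2]
width: 0.0006
10.55 [ 0.59867386 -0.0742323   0.07049551] [-2.57837797 -0.09338949  7.21380355]
side7 290.73809844973937
```

View pics/crop7.png

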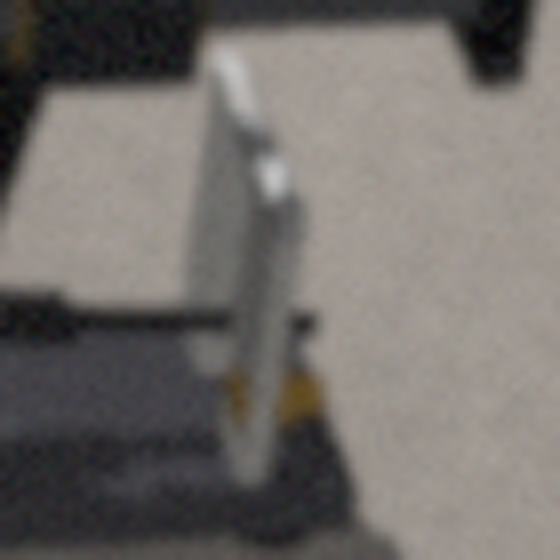

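The pointer is at row ~290.7, a drop of about 16 mm, held for over a second at 7 N and level with the brass within my uncertainty. Now easing up at about 10 mm/s.

```bash
python3 -m jog '[[0,0,-0.05,0,1],[0,0,-0.08,0,1],[0,0,-0.1,0,1],[0,0,-0.1,0,1],[0,0,-0.1,0,1],[0,0,-0.1,0,1],[0,0,-0.1,0,1],[0,0,-0.1,0,1],[0,0,-0.1,0,1],[0,0,-0.1,0,1]]'; python3 -m jog '[[0,0,-0.1,0,1],[0,0,-0.1,0,1],[0,0,-0.1,0,1],[0,0,-0.1,0,1],[0,0,-0.1,0,1],[0,0,-0.1,0,1],[0,0,-0.1,0,1],[0,0,-0.1,0,1],[0,0,-0.1,0,1],[0,0,-0.1,0,1]]'
```

```text
time: 11.6
ee_pos: [0.5973, -0.0733, 0.079]
eef_rot: [0.886, 0.464, -0.001, 0.002]
ft_force: [0.3, 1.4, 0.0]
width: 0.0002
time: 12.6
ee_pos: [0.5975, -0.0735, 0.0896]
eef_rot: [0.886, 0.464, -0.001, 0.002]
ft_force: [-1.0, 0.5, 0.2]
width: 0.0002
```

Off the plate. Next I'll lift clear and check.

```bash
python3 -m jog '[[0,0,-0.5,0,1],[0,0,-1,0,1],[0,0,-1.5,0,1],[0,0,-2,0,1],[0,0,-2,0,1],[0,0,-2,0,1],[0,0,-1.5,0,1],[0,0,-1,0,1],[0,0,-0.5,0,1],[0,0,0,0,1]]'; python3 pt.py side8 | sed -n '1p'
python3 - <<'E'
from side import *
im=cv2.imread('pics/side8.png').mean(2)[278:294,457:460]; w=np.clip(120-im,0,None)**2; print((w.sum(1)*np.arange(278,294)).sum()/w.sum())
a=cv2.imread('pics/side0.png');b=cv2.imread('pics/side8.png'); cv2.imwrite('pics/cmp8.png',np.hstack([a[190:430,260:560],b[190:430,260:560]]))
E
```

```text
time: 13.6
ee_pos: [0.5982, -0.0722, 0.2237]
eef_rot: [0.886, 0.464, 0.001, 0.004]
ft_force: [-0.4, -0.3, 0.1]
width: 0.0003
13.6 [ 0.5982396  -0.07223763  0.22369903] [-0.39009435 -0.25760562  0.06717897]
282.14165915809104
```

View pics/cmp8.png

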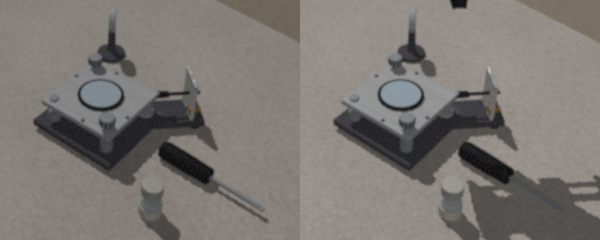

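The before and after views match: mount, jar, screwdriver and lens post are where they were, and the pointer is back at row 282.1. Handing in.

```bash
python3 -c "
from bench import r
print(r.close_job())"
```

```text
the job is handed in; nothing more can be done
None
```

I pressed the free corner down with the closed fingertips, held it, eased it back up and handed the job in at about 13.6 s. No verdict is reported, so this rests on my own checks.

- **Press and hold:** The pointer paused about 13.8 mm below rest for over a second, then was held 16–17 mm below rest for over a second at about 7 N.
- **Index level:** My readings of the index put it 14.3–18 mm below the pointer's rest level, and the views disagreed by about 2–3 mm. I never saw the cone tip itself clearly. The two holds together span almost all of the stated 11–20 mm range. The deepest press measured, about 17 mm, is within the 7 mm overshoot limit for any index position in that range.
- **Return:** I eased the corner up at about 10 mm/s (roughly 0.2 rad/s), well under the snap limit by my estimate; I did not measure the tilt speed itself.
- **Final state:** The last side view had the pointer back at its starting level (pixel row 282.1, against 282.3 before). The mount, jar, screwdriver and lens post looked unmoved. The gripper was about 15 cm above the plate with no contact force.
- **Off plan:** The arm drifted about 1.3 cm sideways on the way down, which I corrected before touching the plate. One small downward move had no effect and I repeated it with larger steps.

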